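Change the roll on the tape stand

ROBOT

A 7-joint arm with a two-finger parallel gripper is mounted at the origin on a cart in front of the work surface, level with it; the furniture and walls round the work are solid. World frame = base frame: x ahead of the robot, y to its left, z up, the work surface at z = 0. Lengths are in m, angles in rad, forces in N, time in s.
With the tool pointing down it reaches from about 0.35 to 0.9 m from the base axis. Payload 8.1 kg.
Tool frame: the origin (TCP) lies at the very end of the fingers, on their centre line; the grasp point (between the pads) lies 19 mm behind it; z points along the fingers, y is the line along which they close (so a half turn about z gives the same grasp; the last joint's range is limited). The gripper opens to 92 mm and grips with 3 to 60 N. Pads are 19 mm wide; open, the fingers measure 130 mm over their backs; the gripper's body (75 mm by 190 mm) begins 47 mm behind the grasp point.
Start: joints at [-0.103, 0.434, 0.025, 1.573, -0.012, 1.134, -0.075], TCP at [0.625, -0, 0.227] pointing down, gripper open.
Joint ranges: [-2.62, 2.62], [-0.44, 2.09], [-1.27, 1.32], [0.08, 2.57], [-1.32, 4.46], [0.12, 2], [-2.74, 2.74]. Speed limits (rad/s): [2.22, 2.22, 3.01, 3.01, 3.14, 3.14, 3.14].

INTERFACE

Orientations are given as a unit quaternion [w, x, y, z].
In Python, from station import robot gives the robot as it stands.
- The arm moves only by the shell command python3 nudge.py 'ROWS'. ROWS is a JSON object whose key "plan" holds a list of rows, 1 to 20 of them, each of 7 numbers: dx, dy, dz in mm, then a rotation vector rx, ry, rz in rad, then the finger opening in m; each row shifts and turns the commanded pose from where the row before left it, along the tool's axes as they then stand; what a row does not reach is not made up. A row lasts 1/12 s, in which the tool goes at most 0.0417 m and 0.125 rad, less where a joint would pass 70% of its speed; a pose out of reach is approached as far as the arm can. The fingers move at their own pace and stop on an object; the grip force is fixed at half the most. Time passes only in rows, so rows that do not move let the fingers close. It prints the time, the measured TCP pose, the force, the opening and the grip force at its end. Input that does not fit is refused with a message, and nothing moves.
- robot.read_state(): the state, without advancing time (a new reading comes with each control period).
- robot.get_image(name): name is "scene" or "side" or "wrist"; returns a dict with "pixels" (384x512x3 uint8, red, green, blue), "mtx" (3x3 intrinsics, pixels), "camera_from_world" (4x4, takes a point from world to camera coordinates). Camera axes: x right, y up, looking along -z (the intrinsics and any distortion apply to the point x, -y, -z); pixel columns grow to the right and rows downward; lengths in m; the calibration is good to about 2 mm. The wrist camera is an equidistant fisheye: a pixel r from the principal point sees the ray r / f radians off the axis. A picture is of the moment at which its call begins. There is no depth.
- robot.sign_off(): hands the job in; it is judged then, once.
The state is a dict: "clock": time; "q": joint angles; "qvel": joint speeds; "joint_torque": joint torques, N m; "tool_pos": TCP position; "tcp_rot": TCP orientation; "wrist_force": force on the tool from outside, world axes, zero at the start; "torque": the same for the moment, N m; "opening": finger opening in m; "grip_force": force on a finger pad.
Only numpy, scipy, OpenCV 4.12 (cv2) and the standard library are available. Lean on these libraries where they do the work, as an engineer would, in place of code of your own. Each camera call takes 0.05 s, during which the arm holds its last target. There are 200 camera calls.

TASK

Change the tape on the stand: lift the nearly used-up roll off the upright spindle and lay it flat on the orange platter, put the full roll over the spindle so that it lies flat and fully down on the seat, then push the red lock cap on top of the spindle all the way down so that its jaws hold the roll. Keep the cap up until the full roll is seated, and leave everything else where it is.

Things in the scene. Friction and masses are not known exactly. Their poses are not given: they have to be found in the camera images.
- full_roll: the full roll of brown tape, lying flat: a ring 60 mm in outer diameter, 30 mm tall, with a cardboard core whose straight bore is 28 mm in diameter right through; about 0.12 kg. Starts lying on the orange platter. Origin on the roll's axis at its underside as it starts, z up
- roll_mid (a point): the middle of the full roll: on its axis, 15 mm above its underside, inside the bore; z along the axis
- spent_roll: the nearly used-up roll: same brown tape, core and 28 mm bore, 30 mm tall, but only 40 mm in outer diameter; about 0.03 kg. It starts on the stand, round the spindle with its underside on the seat, not locked. Origin on its axis at its underside as it starts, z up
- spent_mid (a point): the middle of the nearly used-up roll: on its axis, 15 mm above its underside; z along the axis
- platter_centre (a point): centre of the top face of the orange record platter, a flat fixed disc 294 mm in diameter whose top is 11 mm above the deck top (z = 0); the pin shown at its centre is low and in nobody's way. z up
- tape_stand: blue tape stand fixed to the deck: round base 96 mm in diameter, 8 mm thick, with a tongue along its +x that carries a low tear-off blade, 22 to 25 mm high, 75 to 87 mm from the spindle and 56 mm wide. Origin at the underside of the base (deck top), on the spindle axis, z up
- seat (a point): centre of the seat: top of a black washer 40 mm in diameter round the foot of the spindle, 14 mm above the deck and 6 mm above the base. The spindle is a fixed upright rod 24 mm in diameter (2 mm play all round in the roll's bore) that rises 38 mm above this point; the seated roll's underside lies at this height, so 8 mm of spindle stands out above the roll
- cap_top (a point): centre of the top face of the red lock cap, a button 21 mm in diameter and 8 mm thick with chamfered rims, on the spindle axis on top of the spindle; narrower than the spindle, so the roll passes over it. Its top is 56 mm above the seat when fully up, 46 mm when fully down
- lock_cap (a joint): travel of the red lock cap in m: 0 fully up (the start is 0 to 0.0015), 0.010 pushed fully down onto the spindle. A friction detent of about 6 N, no spring: it stays where it is pushed. Going down it drives three small jaws 6 mm out of the spindle, 2 mm above the top of the seated roll; with the cap up they are inside the spindle
- amber_bottle: amber glass dropper bottle with black dropper top, 42 mm across, 118 mm tall; a bystander; origin at the centre of its underside
- colour_jar: round glass jar with orange-brown contents and a black screw lid, 61 mm across, 64 mm tall; a bystander; origin at the centre of its underside
- pink_mould: pinkish-red rounded silicone block, 44x57x27 mm; a bystander; origin at the centre of its underside
- red_marker: black pen with a red cap lying flat, 134 mm long (along its y), 14 mm thick; a bystander; origin at its underside, mid length
- white_lid: small white screw lid lying flat on the platter, 42 mm across, 9 mm high; a bystander; origin at the centre of its underside
- steel_tweezers: steel tweezers lying flat, 126 mm long (along its y), 15 mm wide, 5 mm high; a bystander; origin at its underside, mid length

How it is judged:
By the outcome, as a careful person would: the job done as asked, in the order asked, and still so for the second after the job is handed in, with the robot touching nothing.
It also fails if it takes over 56 s, if anything falls off the work surface, if the arm or the gripper's body presses on something with over 40 N, if the wrist force passes 120 N, or if a joint passes its speed limit or range.

## Working session

There is one attempt and no reset: what is moved stays moved. The work goes in short steps, Python scripts to look and compute and a shell command to move; the robot and the scene stay as the last step left them, time stands still between calls to the robot, and variables do not carry over. Pictures are saved under pics/ and viewed, at most 10 in all, crops included, and the job is handed in when it is done.

```bash
ls; mkdir -p pics
python3 - <<'E'
from station import robot
import cv2,numpy as np,pickle
d={}
for n in("scene","side","wrist"):
    im=robot.get_image(n); d[n]=im
    cv2.imwrite(f"pics/{n}0.png",im["pixels"][:,:,::-1])
    print(n,im["mtx"].tolist(),np.round(im["camera_from_world"],4).tolist(),[k for k in im if k!='pixels'])
pickle.dump(d,open('d0.pkl','wb'))
s=robot.read_state();print(s)
E
```

```text
nudge.py
pics
station.py
scene [[469.68222356704575, 0.0, 260.74672319781797], [0.0, 469.68222356704575, 184.50780977793693], [0.0, 0.0, 1.0]] [[0.8106, -0.5856, -0.0034, -0.4125], [0.2775, 0.379, 0.8828, -0.2044], [-0.5157, -0.7165, 0.4698, -0.7538], [0.0, 0.0, 0.0, 1.0]] ['mtx', 'camera_from_world']
side [[439.5554211500716, 0.0, 255.22568571550877], [0.0, 439.5554211500716, 192.29344034763557], [0.0, 0.0, 1.0]] [[0.9595, -0.2811, 0.0192, -0.4914], [0.1257, 0.4881, 0.8637, -0.1032], [-0.2522, -0.8263, 0.5037, -1.0436], [0.0, 0.0, 0.0, 1.0]] ['mtx', 'camera_from_world']
wrist [[297.3186396354542, 0.0, 250.72654079258308], [0.0, 297.3186396354542, 191.9363226589108], [0.0, 0.0, 1.0]] [[1.0, 0.0004, -0.0005, -0.6248], [-0.0005, 0.9683, -0.2499, 0.0321], [0.0004, 0.2499, 0.9683, -0.3886], [0.0, 0.0, 0.0, 1.0]] ['mtx', 'camera_from_world']
{'clock': 0.15, 'q': array([-0.10260933,  0.43503427,  0.02501122,  1.57385861, -0.01158662,
        1.13401734, -0.07511915]), 'qvel': array([-4.44263167e-05, -3.00154277e-03,  4.80681504e-05, -2.78789595e-03,
       -1.39582702e-03,  8.62936156e-04, -1.45525938e-03]), 'joint_torque': array([ 9.13879558e-04, -6.68263149e+01,  9.85680185e-01, -3.14695251e+01,
       -6.03506877e-02,  3.94195947e-02,  8.07748006e-05]), 'tool_pos': array([ 6.24621423e-01, -6.66058822e-05,  2.26154910e-01]), 'tcp_rot': array([-3.64384367e-04,  7.07144186e-01,  7.07069132e-01, -4.59539834e-04]), 'wrist_force': array([-0.39790703,  0.85778264,  0.13095994]), 'torque': array([ 0.03416572, -0.01010429,  0.01863521]), 'grip_force': 0.0, 'opening': 0.09174821612206367}
```

View images.

View pics/scene0.png

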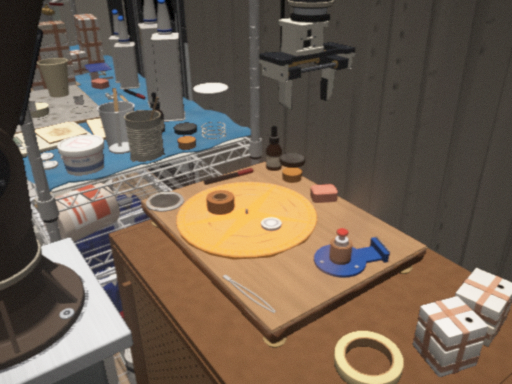

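View pics/wrist0.png

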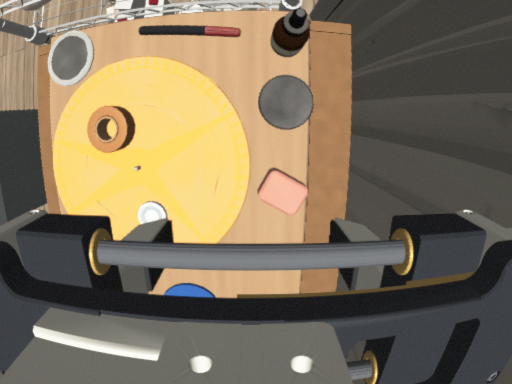

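View pics/side0.png

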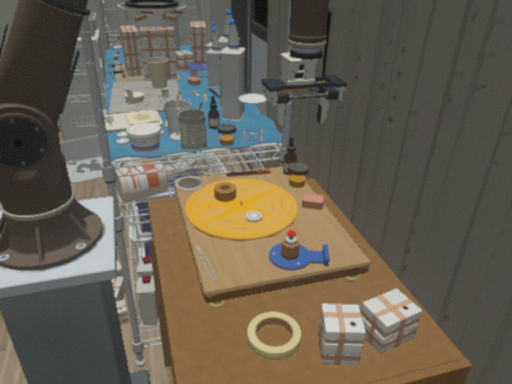

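The scene view shows the full roll at about (221,201), the lid at (271,223) and the stand at (341,250) with its red cap at (342,232). The wrist view shows the roll at (110,129) and the lid at (152,214). The side view shows the roll at (225,191) and the cap at (291,235).

```bash
cat > h.py <<'E'
import numpy as np,cv2
from scipy.optimize import least_squares
def proj(im,P,fish=False):
    P=np.atleast_2d(P);T=im["camera_from_world"];c=P@T[:3,:3].T+T[:3,3]
    c=c*[1,-1,-1];K=im["mtx"]
    if fish:
        n=np.hypot(c[:,0],c[:,1]);th=np.arctan2(n,c[:,2]);c=np.c_[c[:,:2]*(th/n)[:,None],np.ones(len(c))]
    else: c=c/c[:,2:]
    return c[:,:2]@K[:2,:2].T+K[:2,2]
def hullc(pts):
    h=cv2.convexHull(pts.astype(np.float32));m=cv2.moments(h)
    return np.array([m['m10']/m['m00'],m['m01']/m['m00']]),h,m['m00']
def cyl(x,y,r,z0,z1):
    t=np.linspace(0,2*np.pi,60,endpoint=False)
    return np.vstack([np.c_[x+r*np.cos(t),y+r*np.sin(t),0*t+z] for z in(z0,z1)])
def blob(im,lo,hi,uv,R=40):
    hsv=cv2.cvtColor(im["pixels"],cv2.COLOR_RGB2HSV)
    hsv[...,0]=(hsv[...,0].astype(int)+20)%180  # red wrap: hue+20
    m=cv2.inRange(hsv,np.array(lo),np.array(hi))
    k=np.zeros_like(m);cv2.circle(k,tuple(map(int,uv)),R,255,-1);m&=k
    n,l,s,c=cv2.connectedComponentsWithStats(m)
    i=1+np.argmax(s[1:,4]);ys,xs=np.where(l==i)
    return hullc(np.c_[xs,ys]+0.0)
def locate(obs,r,z0,z1,g):
    # obs: list of (im,fish,centroid)
    f=lambda p:np.concatenate([hullc(proj(im,cyl(p[0],p[1],r,z0,z1),fi))[0]-c for im,fi,c in obs])
    s=least_squares(f,g,diff_step=1e-3);return s.x,s.fun.reshape(-1,2)
E
python3 - <<'E'
import pickle,numpy as np,cv2
from h import *
d=pickle.load(open('d0.pkl','rb'))
for n,pts in dict(scene=[(221,205),(230,195),(240,215),(340,250),(342,233),(342,240)],side=[(225,195),(290,252),(291,235)],wrist=[(95,129),(110,110),(110,129),(80,150)]).items():
    h=cv2.cvtColor(d[n]["pixels"],cv2.COLOR_RGB2HSV)
    print(n,[(p,h[p[1],p[0]].tolist()) for p in pts])
h=lambda n:cv2.resize(d[n]["pixels"][:,:,::-1][dict(scene=slice(180,280),side=slice(175,275))[n],dict(scene=slice(190,390),side=slice(180,380))[n]],None,fx=4,fy=3*1.0,interpolation=2)
cv2.imwrite('pics/c.png',cv2.resize(np.vstack([h('scene'),h('side')]),(800,600)))
E
```

```text
scene [((221, 205), [13, 153, 100]), ((230, 195), [13, 154, 196]), ((240, 215), [20, 158, 249]), ((340, 250), [10, 114, 110]), ((342, 233), [3, 171, 216]), ((342, 240), [8, 23, 175])]
side [((225, 195), [17, 149, 99]), ((290, 252), [16, 130, 96]), ((291, 235), [4, 195, 170])]
wrist [((95, 129), [15, 112, 216]), ((110, 110), [14, 134, 225]), ((110, 129), [22, 130, 253]), ((80, 150), [23, 149, 254])]
```

View pics/c.png

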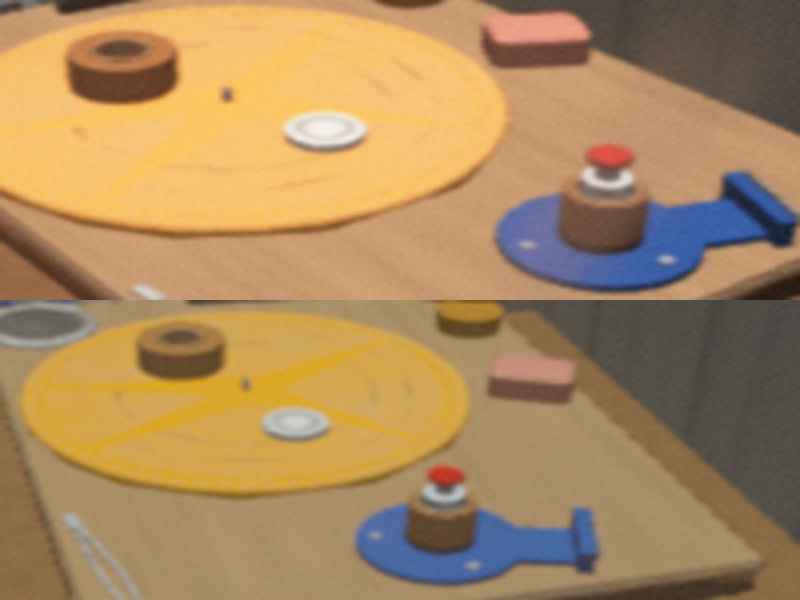

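The crops show the red cap, the white spindle end, the spent roll, and the lid between the pin and the stand, and all of them are clear enough to segment by colour.

Run:
```python
import pickle,numpy as np,cv2
from h import *
d=pickle.load(open('d0.pkl','rb'));S,D,W=d['scene'],d['side'],d['wrist']
def run(name,lst,r,z0,z1,g):
    obs=[];ar=[]
    for im,fi,lo,hi,uv,R in lst:
        c,h,a=blob(im,lo,hi,uv,R);obs.append((im,fi,c));ar.append(a)
    x,res=locate(obs,r,z0,z1,g)
    am=[hullc(proj(im,cyl(*x,r,z0,z1),fi))[2] for im,fi,_ in obs]
    print(name,x.round(4),'res',res.round(1).tolist(),'area',np.round(ar),np.round(am))
    for o in obs: print('   single',locate([o],r,z0,z1,x)[0].round(4))
run('cap',[(S,0,(8,150,100),(28,255,255),(342,233),14),(D,0,(8,150,80),(28,255,255),(291,235),12)],.0105,.062,.070,[.7,-.2])
run('roll',[(S,0,(20,60,30),(37,255,240),(221,201),22),(D,0,(20,60,20),(40,255,150),(225,191),18),(W,1,(20,60,60),(37,255,240),(110,129),32)],.03,.011,.041,[.5,.15])
run('lid',[(S,0,(0,0,150),(199,70,255),(271,223),20),(D,0,(0,0,120),(199,70,255),(254,216),16),(W,1,(0,0,150),(199,70,255),(152,214),20)],.021,.011,.020,[.5,.05])
run('platter',[(S,0,(38,90,100),(50,255,255),(250,217),100),(W,1,(38,60,100),(50,255,255),(150,150),130)],.147,.011,.011,[.5,.05])
run('spent',[(S,0,(20,70,30),(40,255,200),(340,250),17),(D,0,(20,70,30),(40,255,140),(290,250),14)],.02,.014,.044,[.7,-.2])
# tongue direction: blade top pixel on z=.024
```

```text
cap [ 0.5276 -0.2215] res [[0.1, 0.2], [-0.0, -0.3]] area [49. 35.] [106.  71.]
   single [ 0.5281 -0.2209]
   single [ 0.5272 -0.2227]
roll [0.4442 0.0573] res [[-0.0, -0.1], [0.4, -3.7], [-0.4, 0.9]] area [ 696.  196. 1788.] [ 643.  407. 1913.]
   single [0.4441 0.0569]
   single [0.4388 0.0383]
   single [0.4449 0.0584]
lid [ 0.4892 -0.0589] res [[-0.9, -0.5], [-0.2, -1.0], [0.4, 0.8]] area [184. 122. 466.] [258. 168. 745.]
   single [ 0.4895 -0.0615]
   single [ 0.4885 -0.0633]
   single [ 0.4887 -0.0578]
platter [0.4778 0.0139] res [[-1.4, -2.8], [0.2, 1.4]] area [ 7858. 29850.] [ 7885. 32745.]
   single [0.474  0.0031]
   single [0.4776 0.016 ]
spent [ 0.526  -0.2243] res [[0.5, 2.1], [-0.0, -2.8]] area [670. 205.] [532. 351.]
   single [ 0.5297 -0.2191]
   single [ 0.5226 -0.2338]
```

Units first: shifts go in mm. So -0.0325 m is -32.5, -0.012 m is -12.

```bash
python3 nudge.py '{"plan": [[-32.5,-12,3,0,0,0,0.09],[-32.5,-12,3,0,0,0,0.09],[-32.5,-12,3,0,0,0,0.09],[-32.5,-12,3,0,0,0,0.09],[-32.5,-12,3,0,0,0,0.09],[-32.5,-12,3,0,0,0,0.09],[-32.5,-12,3,0,0,0,0.09],[-32.5,-12,3,0,0,0,0.09],[0,0,0,0,0,0,0.07],[0,0,0,0,0,0,0.07],[0,0,0,0,0,0,0.07]]}'
python3 - <<'E'
from station import robot
import cv2,pickle
from h import *
im=robot.get_image("wrist");pickle.dump(im,open('w1.pkl','wb'))
cv2.imwrite("pics/w1.png",im["pixels"][:,:,::-1])
print(proj(im,[[.5276,-.2215,.068],[.4445,.058,.041],list(robot.read_state()['tool_pos'])],True))
E
```

```text
clock: 1.07
tool_pos: [0.5291, -0.2595, 0.2025]
tcp_rot: [-0.0, 0.707, 0.707, 0.0]
wrist_force: [0.4, 0.6, 0.3]
opening: 0.0743
grip_force: 0.0
[[248.6960279  145.74119376]
 [179.9764098  -76.66237839]
 [250.73652835 233.84864561]]
```
View pics/w1.png

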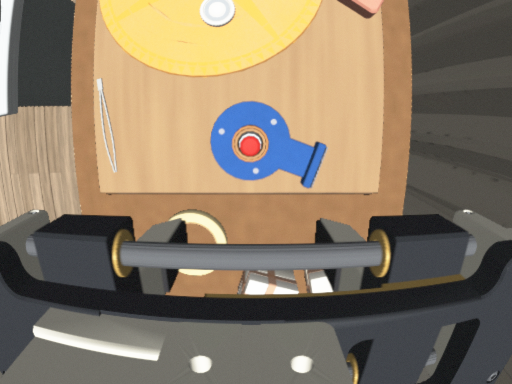

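The wrist view shows the cap at (250,145), within about 1 px of the prediction. The tongue points about 20° toward −y from +x, and nothing lies within the finger footprint.

Run:
```python
import pickle
from h import *
im=pickle.load(open('w1.pkl','rb'))
for n,lo,hi,R,r,z0,z1 in[('cap',(8,150,80),(27,255,255),16,.0105,.062,.0695),('spent',(8,60,20),(42,255,230),21,.02,.014,.044),('base',(115,120,40),(155,255,255),39,.048,.0,.008)]:
    c,h,a=blob(im,lo,hi,(250,143),R);x,_=locate([(im,1,c)],r,z0,z1,[.5276,-.2215])
    print(n,c,a,hullc(proj(im,cyl(*x,r,z0,z1),True))[2],x)
```

```text
cap [249.72163743 146.28888889] 285.0 364.43348220852204 [ 0.52860726 -0.22213294]
spent [249.71632619 143.21823617] 1003.5 1108.2007826783229 [ 0.52853182 -0.2214357 ]
base [250.16834832 141.7269138 ] 4559.0 5048.183786810085 [ 0.52897484 -0.22303181]
```

Scaled: 0.0375 m is 37.5, -0.001 m is -1.

```bash
python3 nudge.py '{"plan": [[37.5,-1,0,0,0,0,0.07],[0,0,30,0,0,0,0.07],[0,0,30,0,0,0,0.07],[0,0,30,0,0,0,0.07],[0,0,30,0,0,0,0.07],[0,0,30,0,0,0,0.07],[0,0,20,0,0,0,0.07],[0,0,13.5,0,0,0,0.07],[0,0,0,0,0,0,0.07],[0,0,0,0,0,0,0.07],[0,0,0,0,0,0,0.03],[0,0,0,0,0,0,0.03],[0,0,0,0,0,0,0.03],[0,0,0,0,0,0,0.03],[0,0,0,0,0,0,0.03],[0,0,0,0,0,0,0.03]]}'
```

```text
clock: 2.45
tool_pos: [0.5284, -0.2226, 0.0198]
tcp_rot: [0.0, 0.707, 0.707, 0.0]
wrist_force: [-0.6, 1.5, 4.7]
opening: 0.0397
grip_force: 30.0
```

```bash
python3 nudge.py '{"plan": [[0,0,-10,0,0,0,0.03],[0,0,-10,0,0,0,0.03],[0,0,-20,0,0,0,0.03],[0,0,-20,0,0,0,0.03],[0,0,-20,0,0,0,0.03],[0,0,-20,0,0,0,0.03],[0,0,0,0,0,0,0.03]]}'
```

```text
clock: 3.03
tool_pos: [0.5303, -0.2235, 0.1241]
tcp_rot: [0.003, 0.707, 0.707, 0.002]
wrist_force: [1.1, -0.1, 0.4]
opening: 0.0397
grip_force: 30.0
```

```bash
python3 nudge.py '{"plan": [[34,4.6,0,0,0,0,0.03],[34,4.6,0,0,0,0,0.03],[34,4.6,0,0,0,0,0.03],[34,4.6,0,0,0,0,0.03],[34,4.6,0,0,0,0,0.03],[34,4.6,0,0,0,0,0.03],[34,4.6,0,0,0,0,0.03],[34,4.6,0,0,0,0,0.03],[0,0,0,0,0,0,0.03],[0,0,0,0,0,0,0.03],[0,0,0,0,0,0,0.03]]}'
```

```text
clock: 3.95
tool_pos: [0.5647, 0.0489, 0.1194]
tcp_rot: [0.0, 0.707, 0.707, -0.0]
wrist_force: [-0.5, -1.0, -0.3]
opening: 0.0397
grip_force: 30.0
```

```bash
python3 nudge.py '{"plan": [[0,0,20,0,0,0,0.03],[0,0,20,0,0,0,0.03],[0,0,20,0,0,0,0.03],[0,0,20,0,0,0,0.03],[0,0,10,0,0,0,0.03],[0,0,7,0,0,0,0.03],[0,0,3,0,0,0,0.03],[0,0,1,0,0,0,0.03],[0,0,1,0,0,0,0.03],[0,0,0,0,0,0,0.03],[0,0,0,0,0,0,0.03],[0,0,0,0,0,0,0.03]]}'
```

```text
clock: 4.95
tool_pos: [0.5652, 0.0496, 0.0178]
tcp_rot: [0.0, 0.707, 0.707, 0.0]
wrist_force: [-0.0, 1.0, -0.7]
opening: 0.0396
grip_force: 30.0
```

```bash
python3 nudge.py '{"plan": [[0,0,1,0,0,0,0.03],[0,0,0,0,0,0,0.03],[0,0,0,0,0,0,0.03]]}'
```

```text
clock: 5.2
tool_pos: [0.5649, 0.0495, 0.0163]
tcp_rot: [0.0, 0.707, 0.707, 0.0]
wrist_force: [-0.7, 0.7, 0.5]
opening: 0.0396
grip_force: 30.0
```

```bash
python3 nudge.py '{"plan": [[0,0,1,0,0,0,0.03],[0,0,0,0,0,0,0.03],[0,0,0,0,0,0,0.03]]}'
```

```text
clock: 5.45
tool_pos: [0.565, 0.0495, 0.0163]
tcp_rot: [0.0, 0.707, 0.707, 0.0]
wrist_force: [-3.0, -0.6, 13.3]
opening: 0.0399
grip_force: 30.0
```

```bash
python3 nudge.py '{"plan": [[0,0,0,0,0,0,0.055],[0,0,0,0,0,0,0.06],[0,0,0,0,0,0,0.06],[0,0,0,0,0,0,0.06],[0,0,-10,0,0,0,0.06],[0,0,-20,0,0,0,0.06],[0,0,-30,0,0,0,0.06],[0,0,-30,0,0,0,0.08],[2,-30,0,0,0,0,0.08],[2,-30,0,0,0,0,0.08],[2,-30,0,0,0,0,0.08],[2.5,-30,0,0,0,0,0.08],[0,0,0,0,0,0,0.08],[0,0,0,0,0,0,0.08],[0,0,0,0,0,0,0.08]]}'
```

```text
clock: 6.7
tool_pos: [0.4458, 0.0581, 0.106]
tcp_rot: [0.001, 0.707, 0.707, 0.001]
wrist_force: [0.9, -0.5, 0.8]
opening: 0.0801
grip_force: 0.0
```

```bash
python3 nudge.py '{"plan": [[0,-1.3,20,0,0,0,0.08],[0,0,20,0,0,0,0.08],[0,0,20,0,0,0,0.08],[0,0,15,0,0,0,0.08],[0,0,10,0,0,0,0.08],[0,0,5,0,0,0,0.08],[0,0,0,0,0,0,0.08],[0,0,0,0,0,0,0.05],[0,0,0,0,0,0,0.05],[0,0,0,0,0,0,0.05],[0,0,0,0,0,0,0.05],[0,0,0,0,0,0,0.05],[0,0,0,0,0,0,0.05],[0,0,0,0,0,0,0.05]]}'
```

```text
clock: 7.87
tool_pos: [0.444, 0.0581, 0.0158]
tcp_rot: [0.0, 0.707, 0.707, 0.001]
wrist_force: [-1.4, -0.7, 6.8]
opening: 0.0587
grip_force: 30.0
```

Scaled: -0.001 m is -1.

```bash
python3 nudge.py '{"plan": [[0,0,-1,0,0,0,0.08],[0,0,0,0,0,0,0.08],[0,0,0,0,0,0,0.08],[0,0,0,0,0,0.12,0.08],[0,0,0,0,0,0.12,0.08],[0,0,0,0,0,0.12,0.08],[0,0,0,0,0,0.12,0.08],[0,0,0,0,0,0.12,0.08],[0,0,0,0,0,0.12,0.08],[0,0,0,0,0,0.12,0.08],[0,0,0,0,0,0.12,0.08],[0,0,0,0,0,0.12,0.08],[0,0,0,0,0,0.12,0.08],[0,0,0,0,0,0.12,0.08],[0,0,0,0,0,0.12,0.08],[0,0,0,0,0,0.1308,0.08],[0,0,0,0,0,0,0.08],[0,0,0,0,0,0,0.08]]}'
```

```text
clock: 9.37
tool_pos: [0.4434, 0.0581, 0.0161]
tcp_rot: [0.0, 1.0, 0.005, -0.0]
wrist_force: [-0.1, 0.2, 0.4]
opening: 0.0797
grip_force: 0.0
```

```bash
python3 nudge.py '{"plan": [[0,0,0,0,0,0,0.05],[0,0,0,0,0,0,0.05],[0,0,0,0,0,0,0.05],[0,0,0,0,0,0,0.05],[0,0,0,0,0,0,0.05],[0,0,0,0,0,0,0.05],[0,0,0,0,0,0,0.05]]}'
python3 -c "
from station import robot
import cv2,pickle
s=robot.read_state();print(s['q'],s['tcp_rot'])
d={n:robot.get_image(n) for n in('scene','wrist')}
cv2.imwrite('pics/r.png',cv2.resize(cv2.hconcat([d['scene']['pixels'][130:330,130:390],d['wrist']['pixels'][100:300,120:380]])[:,:,::-1],(800,308)))"
```

```text
clock: 9.95
tool_pos: [0.4436, 0.0579, 0.0163]
tcp_rot: [-0.0, 1.0, 0.003, 0.0]
wrist_force: [0.4, 0.0, 0.4]
opening: 0.0602
grip_force: 30.0
[-0.58550286  0.50313059  0.44550917  2.23437732 -0.45744139  0.48980119
 -1.34431364] [-9.02495781e-06  9.99995524e-01  2.99174088e-03  4.60754450e-05]
```

View pics/r.png

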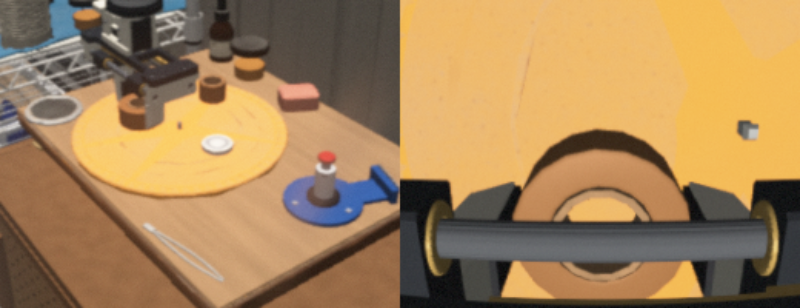

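The left half shows the spent roll lying flat on the platter, clear of the rest, and the gripper on the full roll. The right half, from the wrist camera, shows the full roll centred between the pads at (600,220).

```bash
python3 nudge.py '{"plan": [[0,0,-10,0,0,0,0.05],[0,0,-20,0,0,0,0.05],[0,0,-30,0,0,0,0.05],[0,0,-30,0,0,0,0.05],[0,0,-14,0,0,0,0.05],[10.55,35,0,0,0,0,0.05],[10.55,35,0,0,0,0,0.05],[10.55,35,0,0,0,0,0.05],[10.55,35,0,0,0,0,0.05],[10.55,35,0,0,0,0,0.05],[10.55,35,0,0,0,0,0.05],[10.55,35,0,0,0,0,0.05],[10.55,35,0,0,0,0,0.05],[0,0,0,0,0,0,0.05],[0,0,0,0,0,0,0.05],[0,0,0,0,0,0,0.05],[0,0,0,0,0,0,0.05]]}'
python3 - <<'E'
from station import robot
import cv2,pickle
from h import *
d={n:robot.get_image(n) for n in('scene','side','wrist')};pickle.dump(d,open('d2.pkl','wb'))
p=robot.read_state()['tool_pos'];print(p)
for n in('scene','side'):
    im=d[n];c0=proj(im,[[.528,-.222,.069]])[0];c,_,a=blob(im,(8,150,80),(27,255,255),c0,14);x,_=locate([(im,0,c)],.0105,.062,.0695,[.528,-.222]);print(n,c,a,x)
def crop(im,f):
    u,v=proj(im,[p-[0,0,.02]],f)[0].astype(int);u=min(max(u,60),450);v=min(max(v,60),320)
    return cv2.resize(im['pixels'][v-50:v+60,u-50:u+50],(400,440),interpolation=2)
cv2.imwrite('pics/a.png',cv2.hconcat([crop(d['scene'],0),crop(d['side'],0)])[:,:,::-1])
E
```

```text
clock: 11.47
tool_pos: [0.5292, -0.2199, 0.1202]
tcp_rot: [-0.001, 1.0, 0.004, -0.0]
wrist_force: [-0.0, 0.1, -1.0]
opening: 0.06
grip_force: 30.0
[ 0.52956404 -0.22002326  0.12036176]
scene [341.90909091 231.18181818] 49.5 [ 0.52848338 -0.22037374]
side [291.01111111 233.23888889] 30.0 [ 0.52671488 -0.22345564]
```

View pics/a.png

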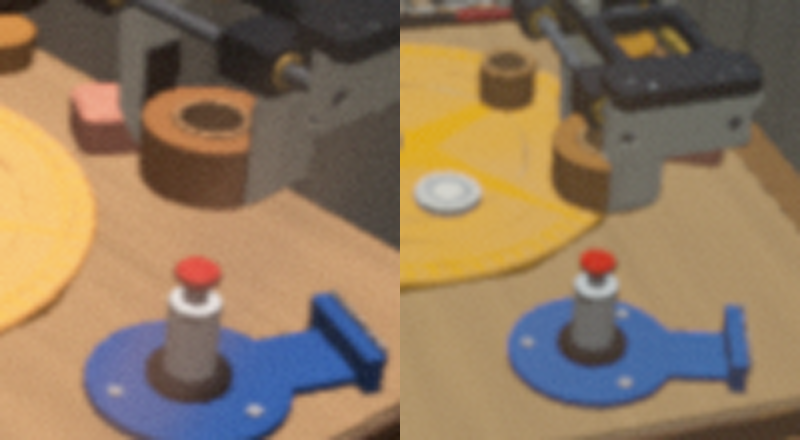

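The scene crop on the left shows the bore opening at about (213,118), with the cap at (197,271) and its rod below. The side crop shows the cap at (597,261). The roll hangs level.

Run:
```python
import pickle,cv2
from h import *
d=pickle.load(open('d2.pkl','rb'));p=np.array([.5294,-.2199,.1202])
S,D=d['scene'],d['side']
# pixel -> crop scale 4; corner from same rounding
u,v=proj(S,[[0.52956404,-0.22002326,0.10036176]])[0].astype(int)
print('bore top seen',[u-50+213/4,v-50+118/4],'pred',proj(S,[p+[0,0,.0253]]))
for im,n,uv in((S,'scene',(342,235)),(D,'side',(291,238))):
    roll=cyl(*p[:2],.03,p[2]-.005,p[2]+.025);h=hullc(proj(im,roll))[1][:,0]
    print(n,'roll hull u',h[:,0].min(),h[:,0].max(),'v',h[:,1].min(),h[:,1].max())
    g=cv2.cvtColor(im['pixels'],cv2.COLOR_RGB2HSV)
    m=cv2.inRange(g,(0,60,20),(18,255,200)); 
    v0=int(proj(im,[p+[0,0,.01]])[0,1])
    print('row',v0,[tuple(x) for x in g[v0,int(h[:,0].min())-4:int(h[:,0].min())+5].tolist()])
    vb=int(round(h[:,1].max()));ub=int(proj(im,[p])[0,0])-5
    print('col',ub,vb,[tuple(x) for x in g[vb-4:vb+4,ub].tolist()])
# columns-only cap
cs=[blob(im,(8,150,80),(27,255,255),uv,14)[0][0] for im,uv in((S,(342,232)),(D,(291,234)))]
f=lambda q:[proj(S,[[q[0],q[1],.067]])[0,0]-cs[0],proj(D,[[q[0],q[1],.067]])[0,0]-cs[1]]
print(least_squares(f,[.528,-.222]).x)
print('proj cap(.528,-.222)',proj(S,[[.528,-.222,.067]]),proj(D,[[.528,-.222,.067]]),cs)
```

```text
bore top seen [np.float64(346.25), np.float64(193.5)] pred [[345.72356098 191.73510283]]
scene roll hull u 326.87845 363.6277 v 183.65376 216.17128
row 199 [(8, 121, 112), (7, 123, 110), (8, 127, 110), (7, 118, 110), (9, 100, 107), (11, 98, 104), (12, 117, 94), (13, 146, 84), (13, 144, 87)]
col 339 216 [(11, 140, 95), (12, 147, 92), (13, 135, 104), (13, 121, 145), (14, 113, 191), (14, 113, 201), (14, 112, 203), (14, 111, 197)]
side roll hull u 278.9337 308.2489 v 193.88896 221.01805
row 207 [(19, 136, 207), (19, 142, 212), (20, 144, 211), (19, 146, 212), (19, 144, 212), (19, 150, 192), (17, 150, 133), (15, 146, 96), (15, 153, 113)]
col 288 221 [(17, 148, 95), (15, 139, 97), (15, 138, 109), (18, 154, 156), (19, 154, 202), (20, 162, 215), (20, 176, 211), (19, 164, 194)]
[ 0.52742857 -0.22133981]
proj cap(.528,-.222) [[342.40412306 231.05663693]] [[291.36225243 232.27979763]] [np.float64(341.90909090909093), np.float64(291.01111111111106)]
```

```bash
python3 nudge.py '{"plan": [[-1.5,1.8,20,0,0,0,0.05],[0,0,15,0,0,0,0.05],[0,0,0,0,0,0,0.05],[0,0,0,0,0,0,0.05],[0,0,0,0,0,0,0.05]]}'
```

```text
clock: 12.03
tool_pos: [0.5284, -0.2231, 0.086]
tcp_rot: [0.0, 1.0, 0.003, 0.0]
wrist_force: [0.1, -0.4, -1.3]
opening: 0.0599
grip_force: 30.0
```

```bash
for i in 1 2; do python3 nudge.py '{"plan": [[0,0,0,0,0,0,0.05]]}' | sed -n 2p; done; python3 nudge.py '{"plan": [[0,-1,0,0,0,0,0.05],[0,0,0,0,0,0,0.05],[0,0,0,0,0,0,0.05]]}'
```

```text
tool_pos: [0.5287, -0.2234, 0.0863]
tool_pos: [0.5286, -0.2234, 0.0861]
clock: 12.45
tool_pos: [0.5282, -0.2223, 0.0855]
tcp_rot: [-0.0, 1.0, 0.003, 0.0]
wrist_force: [-0.4, -0.6, -1.3]
opening: 0.0599
grip_force: 30.0
```

Scaled: 0.005 m is 5, 0.003 m is 3.

```bash
python3 nudge.py '{"plan": [[0,-0.4,5,0,0,0,0.05],[0,0,5,0,0,0,0.05],[0,0,5,0,0,0,0.05],[0,0,3,0,0,0,0.05],[0,0,0,0,0,0,0.05],[0,0,0,0,0,0,0.05]]}';python3 nudge.py '{"plan": [[0,0,3,0,0,0,0.05],[0,0,3,0,0,0,0.05],[0,0,3,0,0,0,0.05],[0,0,3,0,0,0,0.05],[0,0,0,0,0,0,0.05],[0,0,0,0,0,0,0.05]]}'
```

```text
clock: 12.95
tool_pos: [0.5278, -0.222, 0.0668]
tcp_rot: [-0.0, 1.0, 0.003, -0.0]
wrist_force: [0.1, -0.1, -1.6]
opening: 0.0601
grip_force: 30.0
clock: 13.45
tool_pos: [0.5279, -0.2219, 0.055]
tcp_rot: [-0.0, 1.0, 0.003, -0.0]
wrist_force: [-0.8, 0.3, -1.7]
opening: 0.0598
grip_force: 30.0
```

```bash
python3 nudge.py '{"plan": [[0,0,3,0,0,0,0.05],[0,0,3,0,0,0,0.05],[0,0,3,0,0,0,0.05],[0,0,0,0,0,0,0.05],[0,0,0,0,0,0,0.05]]}';python3 nudge.py '{"plan": [[0,0,4,0,0,0,0.05],[0,0,4,0,0,0,0.05],[0,0,4,0,0,0,0.05],[0,0,4,0,0,0,0.05],[0,0,4,0,0,0,0.05],[0,0,0,0,0,0,0.05],[0,0,0,0,0,0,0.05]]}'
```

```text
clock: 13.87
tool_pos: [0.5278, -0.2218, 0.046]
tcp_rot: [-0.0, 1.0, 0.003, -0.0]
wrist_force: [0.2, -0.6, -1.4]
opening: 0.0598
grip_force: 30.0
clock: 14.45
tool_pos: [0.5278, -0.2219, 0.0259]
tcp_rot: [-0.0, 1.0, 0.003, -0.0]
wrist_force: [0.2, -0.4, -1.2]
opening: 0.0598
grip_force: 30.0
```

Freely sliding down; the last ~7 mm gently.

Scaled: 0.003 m is 3, 0.0025 m is 2.5.

```bash
python3 nudge.py '{"plan": [[0,0,3,0,0,0,0.05],[0,0,2.5,0,0,0,0.05],[0,0,0,0,0,0,0.05],[0,0,0,0,0,0,0.05]]}';python3 nudge.py '{"plan": [[0,0,1,0,0,0,0.05],[0,0,0,0,0,0,0.05],[0,0,0,0,0,0,0.05]]}';python3 nudge.py '{"plan": [[0,0,1,0,0,0,0.05],[0,0,0,0,0,0,0.05],[0,0,0,0,0,0,0.05]]}'
```

```text
clock: 14.78
tool_pos: [0.5279, -0.2219, 0.0206]
tcp_rot: [-0.0, 1.0, 0.003, -0.0]
wrist_force: [-0.4, -0.6, -1.5]
opening: 0.0598
grip_force: 30.0
clock: 15.03
tool_pos: [0.5281, -0.222, 0.0198]
tcp_rot: [0.0, 1.0, 0.003, 0.0]
wrist_force: [0.3, -0.3, -0.3]
opening: 0.0602
grip_force: 30.0
clock: 15.28
tool_pos: [0.5282, -0.222, 0.0197]
tcp_rot: [-0.0, 1.0, 0.003, 0.0]
wrist_force: [-3.3, 1.9, 12.0]
opening: 0.0599
grip_force: 30.0
```

Scaled: -0.03 m is -30, -0.02 m is -20.

```bash
python3 nudge.py '{"plan": [[0,0,0,0,0,0,0.08],[0,0,0,0,0,0,0.08],[0,0,0,0,0,0,0.08],[0,0,0,0,0,0,0.08],[0,0,-10,0,0,0,0.08],[0,0,-20,0,0,0,0.08],[0,0,-30,0,0,0,0.08],[0,0,-30,0,0,0,0.08],[0,0,0,0,0,0,0],[0,0,0,0,0,0,0],[0,0,0,0,0,0,0],[0,0,0,0,0,0,0],[0,0,0,0,0,0,0],[0,0,0,0,0,0,0],[0,0,0,0,0,0,0],[0,0,0,0,0,0,0]]}'
python3 - <<'E'
from station import robot
import cv2
S=robot.get_image('scene')['pixels'][190:290,290:420];D=robot.get_image('side')['pixels'][190:290,230:360]
cv2.imwrite('pics/s.png',cv2.resize(cv2.hconcat([S,D]),(800,308),interpolation=2)[:,:,::-1])
E
```

```text
clock: 16.62
tool_pos: [0.5278, -0.2219, 0.1083]
tcp_rot: [-0.0, 1.0, 0.003, -0.0]
wrist_force: [-0.5, -0.0, -0.8]
opening: 0.0311
grip_force: 0.0
```

View pics/s.png

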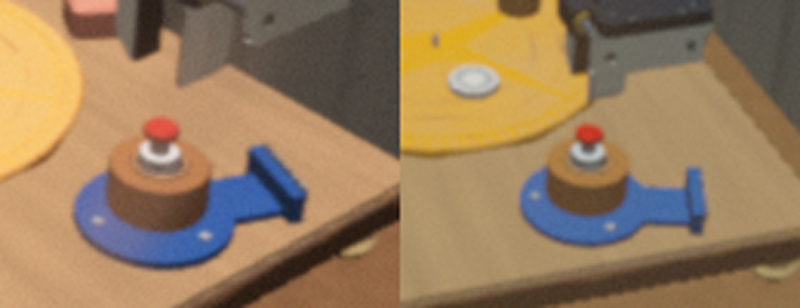

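The full roll is seated flat on the stand in both crops, at about (158,180) and (587,175). The cap is still up. Next I close the fingers fully and push the cap.

Scaled: 0.02 m is 20, 0.012 m is 12.

```bash
python3 nudge.py '{"plan": [[0,0,0,0,0,0,0],[0,0,0,0,0,0,0],[0,0,0,0,0,0,0],[0,0,0,0,0,0,0],[0,0,0,0,0,0,0],[0,0,0,0,0,0,0],[0,0,20,0,0,0,0],[0,0,12,0,0,0,0],[0,0,3,0,0,0,0],[0,0,0,0,0,0,0],[0,0,0,0,0,0,0]]}'; python3 nudge.py '{"plan": [[0,0,3,0,0,0,0],[0,0,3,0,0,0,0],[0,0,2,0,0,0,0],[0,0,0,0,0,0,0],[0,0,0,0,0,0,0]]}'
```

```text
clock: 17.63
tool_pos: [0.5279, -0.2221, 0.0738]
tcp_rot: [0.0, 1.0, 0.003, -0.0]
wrist_force: [0.3, 0.7, 0.3]
opening: 0.0005
grip_force: 0.0
clock: 18.05
tool_pos: [0.5285, -0.2222, 0.066]
tcp_rot: [0.0, 1.0, 0.003, 0.001]
wrist_force: [0.6, -0.8, 1.2]
opening: 0.0003
grip_force: 0.8
```

```bash
python3 nudge.py '{"plan": [[0,0,2,0,0,0,0],[0,0,2,0,0,0,0],[0,0,0,0,0,0,0],[0,0,0,0,0,0,0]]}'; python3 nudge.py '{"plan": [[0,0,1,0,0,0,0],[0,0,1,0,0,0,0],[0,0,0,0,0,0,0],[0,0,0,0,0,0,0]]}';  python3 nudge.py '{"plan": [[0,0,1,0,0,0,0],[0,0,0,0,0,0,0],[0,0,0,0,0,0,0]]}'
```

```text
clock: 18.38
tool_pos: [0.5284, -0.2222, 0.062]
tcp_rot: [0.0, 1.0, 0.003, 0.0]
wrist_force: [1.0, -1.4, 3.0]
opening: 0.0002
grip_force: 1.1
clock: 18.72
tool_pos: [0.5284, -0.2222, 0.0603]
tcp_rot: [0.0, 1.0, 0.003, 0.001]
wrist_force: [0.4, -0.6, 8.0]
opening: 0.0002
grip_force: 3.8
clock: 18.97
tool_pos: [0.5285, -0.2222, 0.0601]
tcp_rot: [-0.0, 1.0, 0.003, 0.001]
wrist_force: [-2.8, 1.9, 18.5]
opening: 0.0003
grip_force: 9.2
```

Scaled: 0.0007 m is 0.7.

```bash
python3 nudge.py '{"plan": [[0,0,0.7,0,0,0,0],[0,0,0,0,0,0,0],[0,0,0,0,0,0,0]]}'; python3 nudge.py '{"plan": [[0,0,-5,0,0,0,0],[0,0,-20,0,0,0,0],[0,0,-30,0,0,0,0],[0,0,-30,0,0,0,0],[0,0,-30,0,0,0,0],[0,0,-30,0,0,0,0],[0,0,0,0,0,0,0],[0,0,0,0,0,0,0],[0,0,0,0,0,0,0]]}'
python3 - <<'E'
from station import robot
import cv2
S=robot.get_image('scene')['pixels'][150:290,190:420];D=robot.get_image('side')['pixels'][150:290,170:400]
cv2.imwrite('pics/f.png',cv2.resize(cv2.vconcat([S,D]),(493,600),interpolation=2)[:,:,::-1])
E
```

```text
clock: 19.22
tool_pos: [0.5286, -0.2222, 0.06]
tcp_rot: [-0.0, 1.0, 0.003, 0.001]
wrist_force: [-4.9, 3.1, 26.4]
opening: 0.0002
grip_force: 13.0
clock: 19.97
tool_pos: [0.5275, -0.2214, 0.2023]
tcp_rot: [-0.0, 1.0, 0.003, -0.0]
wrist_force: [-0.7, 0.2, -0.2]
opening: 0.0003
grip_force: 0.0
```

View pics/f.png

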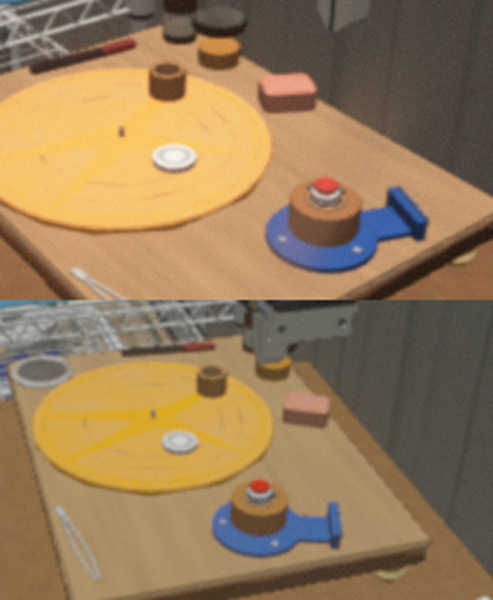

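In both views the cap is down on the seated full roll at (325,187) and (260,487). The spent roll lies flat on the platter at (168,80) and the bystanders have not moved.

```bash
python3 -c "
from station import robot
print(robot.sign_off())"
```

```text
the job is handed in; nothing more can be done
None
```

The tape is changed and the job is handed in at about 20 s: the spent roll lies flat on the platter, the full roll is fully down on the seat, and the cap is pushed to its stop with nothing else disturbed.

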